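Make up two sample-prep kits at the thermal cycler

TASK

Make up two kits from the stock on the bench: the blue tray gets the yellow-capped bottle and the aluminium tube block, the white tray gets the red-capped bottle, the green-capped bottle and the orange tip box. Set every piece down (do not drop it) upright and flat on the floor of a compartment of its own, bottles in the square compartments (in the white tray either one will do) and box or block lengthwise in the oblong one. Leave the black-capped bottle, the beaker and the computer mouse where they are.

Things in the scene. Friction and masses are not known exactly. Their poses are not given: they have to be found in the camera images.
- blue_tray: Shallow blue kit tray with darker blue floor, 176 mm (x) by 76 mm (y), with two compartments in a row along x: a square one, 68 by 68 mm inside, centred at x = -50 mm, and an oblong one, 96 (x) by 68 mm inside, centred at x = +36 mm. 3 mm floor; rims and dividers are 4 mm thick and rise only 8 mm above the bench. Fixed to the bench, its place and yaw vary. Origin: centre of its underside, on the bench; x runs along its length, y across, z up. 
- white_tray: Shallow white kit tray with grey floor, 248 mm (x) by 76 mm (y), with three compartments in a row along x: an oblong one, 96 (x) by 68 mm inside, centred at x = 0, and two square ones, 68 by 68 mm inside, centred at x = -86 mm and x = +86 mm. 3 mm floor; rims and dividers are 4 mm thick and rise only 8 mm above the bench. Fixed to the bench, its place and yaw vary. Origin: centre of its underside, on the bench; x runs along its length, y across, z up. 
- red_bottle_mid (a point): Loose upright reagent bottle, off-white with a red screw cap: body 42 mm in diameter for the lowest 54 mm, then a shoulder and the cap 34 mm in diameter; 82 mm tall, about 80 g. The point is on its axis, half-way up (41 mm above its underside); z is up along the bottle.
- green_bottle_mid (a point): Loose upright reagent bottle, off-white with a green screw cap: body 42 mm in diameter for the lowest 54 mm, then a shoulder and the cap 34 mm in diameter; 82 mm tall, about 80 g. The point is on its axis, half-way up (41 mm above its underside); z is up along the bottle.
- yellow_bottle_mid (a point): Loose upright reagent bottle, off-white with a yellow screw cap: body 42 mm in diameter for the lowest 54 mm, then a shoulder and the cap 34 mm in diameter; 82 mm tall, about 80 g. The point is on its axis, half-way up (41 mm above its underside); z is up along the bottle.
- tip_box_mid (a point): Loose orange pipette-tip box with rows of cream tip heads on top, about 120 g: 72 mm (its x) by 44 mm (its y) by 56 mm high, straight sides. The point is at its centre, 28 mm above its underside; z is up. When it is taken across the 44 mm width a little above the centre, the fingertips stay above the tray's rims. 
- metal_block_mid (a point): Loose bare aluminium tube block with 15 dark wells on top, about 300 g: 72 mm (its x) by 44 mm (its y) by 56 mm high, straight sides. The point is at its centre, 28 mm above its underside; z is up. When it is taken across the 44 mm width a little above the centre, the fingertips stay above the tray's rims. 
- black_bottle_mid (a point): Loose upright reagent bottle, off-white with a black screw cap: body 42 mm in diameter for the lowest 54 mm, then a shoulder and the cap 34 mm in diameter; 82 mm tall, about 80 g. The point is on its axis, half-way up (41 mm above its underside); z is up along the bottle. A spare that stays where it is in the stock.
- beaker_mid (a point): Empty glass beaker, 70 mm in diameter, 90 mm tall, loose; not part of the job. The point is on its axis, 45 mm above its underside.
- mouse_mid (a point): Light grey computer mouse, 100 by 58 by 24 mm, loose; not part of the job. The point is at its centre, 12 mm above its underside.

How it is judged (in metres and radians):
At the end, for the whole second after the job is handed in: Every piece is in its kit's compartment as told, within 16 mm of the compartment's centre along and across, on the floor (3.5 mm), upright within 0.1 rad, released, at rest; black-capped bottle, beaker and mouse within 25 mm of their starts (x of yellow_bottle_mid in the frame of blue_tray between -0.066 and -0.034 m and y of yellow_bottle_mid in the frame of blue_tray between -0.016 and 0.016 m and z of yellow_bottle_mid in the frame of blue_tray below 0.0475 m and x of metal_block_mid in the frame of blue_tray between 0.02 and 0.052 m and y of metal_block_mid in the frame of blue_tray between -0.016 and 0.016 m and z of metal_block_mid in the frame of blue_tray below 0.0345 m and x of tip_box_mid in the frame of white_tray between -0.016 and 0.016 m and y of tip_box_mid in the frame of white_tray between -0.016 and 0.016 m and z of tip_box_mid in the frame of white_tray below 0.0345 m and ((x of red_bottle_mid in the frame of white_tray between -0.102 and -0.07 m and y of red_bottle_mid in the frame of white_tray between -0.016 and 0.016 m and z of each of red_bottle_mid, green_bottle_mid in the frame of white_tray below 0.0475 m and x of green_bottle_mid in the frame of white_tray between 0.07 and 0.102 m and y of green_bottle_mid in the frame of white_tray between -0.016 and 0.016 m) or (x of red_bottle_mid in the frame of white_tray between 0.07 and 0.102 m and y of red_bottle_mid in the frame of white_tray between -0.016 and 0.016 m and z of each of red_bottle_mid, green_bottle_mid in the frame of white_tray below 0.0475 m and x of green_bottle_mid in the frame of white_tray between -0.102 and -0.07 m and y of green_bottle_mid in the frame of white_tray between -0.016 and 0.016 m)) and angle between each of red_bottle_mid, green_bottle_mid, yellow_bottle_mid, tip_box_mid, metal_block_mid's own z axis and vertical below 0.1 rad and linear speed of each of red_bottle, green_bottle, yellow_bottle, tip_box, metal_block below 0.02 m/s and contact force between the fingers and red_bottle below 0.05 N and contact force between the fingers and green_bottle below 0.05 N and contact force between the fingers and yellow_bottle below 0.05 N and contact force between the fingers and tip_box below 0.05 N and contact force between the fingers and metal_block below 0.05 N and distance of each of black_bottle_mid, beaker_mid, mouse_mid from where it was at the start of the episode below 0.025 m); the robot touches nothing.
It fails at once if the black-capped bottle is knocked or carried more than 25 mm from where it stood (distance of black_bottle_mid from where it was at the start of the episode above 0.025 m).
It fails at once if the beaker is knocked or carried more than 25 mm from where it stood (distance of beaker_mid from where it was at the start of the episode above 0.025 m).
It fails at once if the computer mouse is knocked or carried more than 25 mm from where it stood (distance of mouse_mid from where it was at the start of the episode above 0.025 m).
It fails at once if a piece of the kits is dropped: it falls free of the fingers at more than 0.7 m/s (a drop of about 25 mm) ((linear speed of red_bottle above 0.7 m/s and contact force between the fingers and red_bottle below 0.02 N) or (linear speed of green_bottle above 0.7 m/s and contact force between the fingers and green_bottle below 0.02 N) or (linear speed of yellow_bottle above 0.7 m/s and contact force between the fingers and yellow_bottle below 0.02 N) or (linear speed of tip_box above 0.7 m/s and contact force between the fingers and tip_box below 0.02 N) or (linear speed of metal_block above 0.7 m/s and contact force between the fingers and metal_block below 0.02 N)).
It also fails if it takes over 134 s, if anything falls off the work surface, if the arm or the gripper's body presses on something with over 40 N, if the wrist force passes 120 N, or if a joint passes its speed limit or range.

ROBOT

A 6-joint arm with a two-finger parallel gripper is mounted at the origin on the work surface. World frame = base frame: x ahead of the robot, y to its left, z up, the work surface at z = 0. Lengths are in mm, angles in rad, forces in N, time in s.
With the tool pointing down it reaches from about 250 to 775 mm from the base axis. Payload 8.9 kg.
Tool frame: the origin (TCP) lies at the very end of the fingers, on their centre line; the grasp point (between the pads) lies 19 mm behind it; z points along the fingers, y is the line along which they close (so a half turn about z gives the same grasp; the last joint's range is limited). The gripper opens to 85 mm and grips with 20 to 120 N. Pads are 22 mm wide; open, the fingers measure 114 mm over their backs; the gripper's body (76 mm by 85 mm) begins 54 mm behind the grasp point. The pads swing forward as they close: fully open they stand 13 mm farther back than shut.
Start: joints at [1.064, 0.291, -0.153, 1.127, 0, 1.431], TCP at [188.765, 489.889, 231.305] pointing down, gripper open.
Joint ranges: [-2.52, 2.52], [-0.91, 1.74], [-1.3, 1.37], [-1.96, 2.02], [-1.52, 1.47], [-3.14, 3.14]. Speed limits (rad/s): [2.22, 2.22, 2.79, 3.14, 3.14, 3.14].

INTERFACE

Orientations are given as a unit quaternion [w, x, y, z].
In Python, from bench import manip gives the robot as it stands. Calls block until the motion is done:
- manip.movep(position, orientation): joint-space move of the TCP to a pose.
- manip.move_straight(position, rotation=None, rate=150): straight line of the TCP; rotation=None keeps the orientation; rate is the mean speed in mm/s.
- manip.set_joints(angles): joint-space move.
- manip.grip(opening, grasp_force=None): opening from 0.0 (shut) to 1.0 (fully open); grasp_force is the grip in N (None keeps the last); returns when the fingers have stopped.
- manip.hold(seconds).
- manip.inverse_kinematics(position, orientation): joint angles nearest the present ones, or None.
- manip.snapshot(name): name is "side" or "top"; returns (picture, depth): 384x512x3 uint8, blue, green, red; 384x512 float32, mm along the optical axis (not along the pixel's ray), 0 where there is no reading.
- manip.camera_info(name): a dict with "fov_y" (degrees; the focal length in pixels is half the picture's height over the tangent of half this angle, whatever the lens; pixels are square), "cx", "cy" (the principal point, pixels), "extrinsics" (4x4, takes a point from camera to world coordinates). Camera axes: x right, y up, looking along -z (the intrinsics and any distortion apply to the point x, -y, -z); pixel columns grow to the right and rows downward; lengths in mm; the calibration is good to about 2 mm. A picture is of the moment at which its call begins. camera_info takes no time and is no camera call.
A pose or a line that the arm cannot do raises manip.MotionError and nothing moves.
- manip.finish_job(): hands the job in; it is judged then, once.
Trained networks look in the newest picture that a camera, given by its name, has taken for a name from the list of things; names that differ only in an ending like _2 or _b are one class to them, and where a whole thing is asked for, a point or a joint stands for the part that bears it (a point fixed in the world has none). Each returns a list of dicts, best first, with "score" (0 to 1); they miss things now and then, are a little off and sometimes report something else, mostly with a low value. They report only what shows in the picture. A call takes as long as a camera call.
- manip.spot_in(camera, thing): "rect" ([left, top, width, height] in pixels, round what is visible of it).
- manip.cut_out(camera, thing): "pixels" (384x512 bool, what is visible of it) and "rect" ([left, top, width, height] in pixels, round what is visible of it).
Readings, each from a call of its own:
- manip.get_time_s(): time.
- manip.get_joint_pos(): joint angles.
- manip.get_joint_vel(): joint speeds.
- manip.get_tau(): joint torques, N m.
- manip.get_position(): TCP position.
- manip.get_tcp_rot(): TCP orientation.
- manip.get_wrist_force(): force on the tool from outside, world axes, zero at the start.
- manip.get_torque(): the same for the moment, N m.
- manip.get_width(): opening from 0.0 (shut) to 1.0 (fully open).
- manip.get_grip_force(): force on a finger pad.
Only numpy, scipy, OpenCV 4.12 (cv2) and the standard library are available. Lean on these libraries where they do the work, as an engineer would, in place of code of your own. Each camera call takes 0.05 s, during which the arm holds its last target. There are 200 camera calls.

## Working session

There is one attempt and no reset: what is moved stays moved. The work goes in short steps, each a Python script; the robot and the scene stay as the last script left them, time stands still between calls to the robot, and variables do not carry over. Pictures are saved under pics/ and viewed, at most 14 in all, crops included, and the job is handed in when it is done.

```bash
mkdir -p pics; ls; python3 - <<'E'
from bench import manip
import cv2
for c in("top","side"):
    p,d=manip.snapshot(c); cv2.imwrite(f"pics/{c}0.png",p); i=manip.camera_info(c); print(c,i)
print(manip.get_tcp_rot(),manip.get_time_s(),manip.get_width())
E
```

```text
pics
top {'fov_y': 44.766414428305666, 'cx': 254.67167123069612, 'cy': 197.068056046005, 'extrinsics': array([[ 1.69454504e-03,  9.78182484e-01, -2.07740597e-01,
         3.44900849e+02],
       [-9.99983962e-01,  5.34906061e-04, -5.63819563e-03,
        -5.42597251e+00],
       [-5.40406251e-03,  2.07746820e-01,  9.78167703e-01,
         1.28164813e+03],
       [ 0.00000000e+00,  0.00000000e+00,  0.00000000e+00,
         1.00000000e+00]])}
side {'fov_y': 45.00508576405002, 'cx': 255.8354167587608, 'cy': 189.22952586525813, 'extrinsics': array([[-9.82753431e-01,  1.21143015e-01, -1.39714219e-01,
         4.38838855e+02],
       [-1.84848102e-01, -6.22376466e-01,  7.60577882e-01,
         8.71890883e+02],
       [ 5.18385544e-03,  7.73286431e-01,  6.34035664e-01,
         7.95016511e+02],
       [ 0.00000000e+00,  0.00000000e+00,  0.00000000e+00,
         1.00000000e+00]])}
[-1.87497892e-04  1.82857387e-01  9.83139283e-01 -5.40467210e-04] 0.1 1.0006392584636836
```

View pics/top0.png

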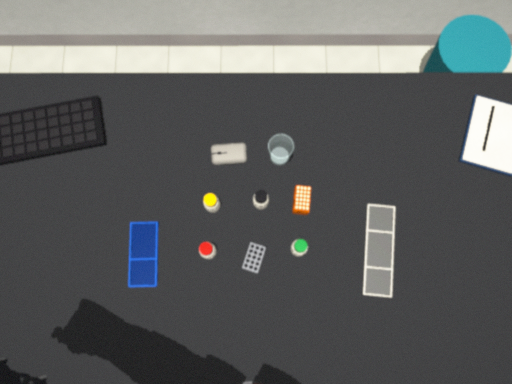

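View pics/side0.png

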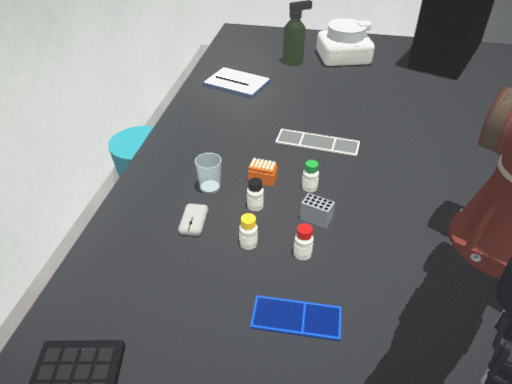

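```bash
cat > h.py <<'E'
from bench import manip
import numpy as np, cv2
def cam(c):
    i=manip.camera_info(c); return i, 192/np.tan(np.radians(i["fov_y"]/2)), i["extrinsics"]
def onplane(c,uv,z):
    i,f,E=cam(c); uv=np.atleast_2d(uv).astype(float)
    r=np.c_[(uv[:,0]-i["cx"])/f,-(uv[:,1]-i["cy"])/f,-np.ones(len(uv))]@E[:3,:3].T
    return E[:3,3]+r*((z-E[2,3])/r[:,2])[:,None]
def bydepth(c,uv,d):
    i,f,E=cam(c); uv=np.atleast_2d(uv); dd=d[uv[:,1],uv[:,0]]
    return (np.c_[(uv[:,0]-i["cx"])/f,-(uv[:,1]-i["cy"])/f,-np.ones(len(uv))]*dd[:,None])@E[:3,:3].T+E[:3,3]
def rect(P):
    (c,s,a)=cv2.minAreaRect(P[:,:2].astype(np.float32))
    if s[0]<s[1]: s=s[::-1]; a+=90
    a=(a+90)%180-90
    return np.round(c,1),np.round(s,1),round(a,1)
def cap(c,p,name,m=None):
    hsv=cv2.cvtColor(p,cv2.COLOR_BGR2HSV).astype(int); h,s,v=hsv[...,0],hsv[...,1],hsv[...,2]
    k={"red":(h<8)|(h>172),"green":abs(h-63)<15,"yellow":abs(h-29)<6,"black":v<60}[name]&((s>130)&(v>80) if name!="black" else True)
    return np.argwhere(k&m)[:,::-1]
E
python3 - <<'E'
from h import *
S={}
for c in("top","side"):
    p,d=manip.snapshot(c)
    for n in ["blue_tray","white_tray","red_bottle_mid","green_bottle_mid","yellow_bottle_mid","tip_box_mid","metal_block_mid","black_bottle_mid","beaker_mid","mouse_mid"]:
        r=manip.cut_out(c,n)
        if not r: print(c,n,"missed"); continue
        r=r[0]; m=r["pixels"]; uv=np.argwhere(m)[:,::-1]
        P=bydepth(c,uv[d[m]>0],d); zt=np.percentile(P[:,2],95)
        print(c,n,round(r["score"],2),np.array(r["rect"]).round(),len(uv),"ztop",zt.round(1),end=" ")
        if "tray" in n: print("rect",rect(onplane(c,uv,8)))
        elif "bottle" in n:
            dil=cv2.dilate(m.astype(np.uint8),np.ones((3,3)))>0
            q=cap(c,p,n.split("_")[0],dil); t=P[P[:,2]>76]
            print("colour",onplane(c,q.mean(0),82 if c=="top" else 73)[0].round(1) if len(q) else None,len(q),"depth",t.mean(0).round(1),len(t))
        else:
            t=P[P[:,2]>zt-7]; print("top",rect(t),t[:,:2].mean(0).round(1))
E
```

```text
top blue_tray 0.93 [132. 221.  24.  66.] 1821 ztop 7.6 rect (array([456.7, 306.9]), array([174.5,  78.2]), 2.4)
top white_tray 0.77 [364. 205.  28.  93.] 2500 ztop 7.2 rect (array([ 469.1, -335.4]), array([245.5,  76.7]), -4.9)
top red_bottle_mid missed
top green_bottle_mid 0.65 [291. 242.  20.  12.] 223 ztop 83.6 colour [ 474.1 -116.8   82. ] 116 depth [ 472.  -115.8   80.4] 127
top yellow_bottle_mid 0.51 [204. 197.  13.  14.] 225 ztop 83.1 colour [593.9 120.   82. ] 131 depth [592.4 120.4  80.2] 114
top tip_box_mid 0.7 [290. 185.  19.  28.] 475 ztop 56.3 top (array([ 602.9, -126. ]), array([68. , 40.8]), -4.8) [ 603.5 -126. ]
top metal_block_mid 0.82 [244. 246.  22.  29.] 457 ztop 58.3 top (array([444. ,   4.3]), array([71.1, 43.3]), -18.3) [444.    4.2]
top black_bottle_mid 0.42 [211. 141.  36.  28.] 679 ztop 25.9 colour None 0 depth [nan nan nan] 0
top beaker_mid 0.81 [267. 135.  28.  30.] 613 ztop 88.5 top (array([737. , -66.5]), array([68.5, 67.3]), 33.4) [740.3 -66.6]
top mouse_mid 0.9 [213. 143.  34.  22.] 672 ztop 25.9 top (array([739.2,  77.4]), array([95.6, 54.1]), -86.7) 
[... 608 characters left out ...]
tip_box_mid 0.77 [249. 160.  27.  24.] 524 ztop 56.2 top (array([612.7, -92.6]), array([108.9,  64. ]), 71.8) [ 602.9 -119.8]
side metal_block_mid 0.9 [298. 195.  40.  38.] 860 ztop 57.6 top (array([445.3,   6. ]), array([71.3, 47.6]), -17.6) [445.   9.]
side black_bottle_mid 0.66 [249. 179.  14.  33.] 466 ztop 82.8 colour [606.9  -1.3  73. ] 5 depth [604.2 -10.4  81.4] 107
side beaker_mid 0.83 [195. 152.  24.  40.] 901 ztop 89.3 top (array([739.7, -65.7]), array([69.6, 69.4]), 61.1) [739.3 -66.2]
side mouse_mid 0.74 [179. 201.  29.  34.] 741 ztop 25.9 top (array([742.1,  78.1]), array([99.7, 55. ]), -85.2) [741.3  82.2]<stdin>:15: RuntimeWarning: Mean of empty slice.
  ret = um.true_divide(
```

```bash
python3 - <<'E'
from h import *
for c in("top","side"):
    p,d=manip.snapshot(c); A=np.ones(p.shape[:2],bool)
    q=cap(c,p,"red",A)
    L=onplane(c,q,82 if c=="top" else 73); L=L[(abs(L[:,0]-470)<60)&(abs(L[:,1]-120)<60)]
    print(c,"red",len(L),L.mean(0).round(1))
    hsv=cv2.cvtColor(p,cv2.COLOR_BGR2HSV)
    b=(abs(hsv[...,0].astype(int)-116)<12)&(hsv[...,1]>150)&(hsv[...,2]>80)
    w=p.min(2)>70
    for n,m,x0,y0 in(("blue",b,457,308),("white",w,469,-334)):
        P=onplane(c,np.argwhere(m)[:,::-1],8); P=P[(abs(P[:,0]-x0)<150)&(abs(P[:,1]-y0)<70)]
        print(c,n,len(P),rect(P))
E
```

```text
top red 141 [466.  128.7  82. ]
top blue 1887 (array([458.6, 306.1]), array([177.2,  79. ]), 1.5)
top white 3867 (array([ 469.1, -334. ]), array([299., 140.]), 0.0)
side red 215 [465.6 128.3  73. ]
side blue 2979 (array([458.6, 308.6]), array([176.4,  80.3]), 1.5)
side white 2494 (array([ 469.3, -334. ]), array([299.1, 140. ]), 0.0)
```

```bash
cat >> h.py <<'E'
from scipy.spatial.transform import Rotation as R
TR={"blue":(458.6,307.2,1.6),"white":(469.3,-334.5,-4.9)}
def quat(pos,deg):   # tool down, closing line at deg (mod 180), whichever turn is nearer
    best=None; now=np.array(manip.get_joint_pos())
    for k in(deg,deg+180):
        t=np.radians(k); y=np.array([np.cos(t),np.sin(t),0]); z=np.array([0,0,-1.])
        q=R.from_matrix(np.c_[np.cross(y,z),y,z]).as_quat()[[3,0,1,2]]
        j=manip.inverse_kinematics(pos,q)
        if j is None: continue
        e=np.abs(np.array(j)-now).max()
        if best is None or e<best[0]: best=(e,q)
    return best[1]
def pick(x,y,deg,z=13,force=50,up=170):
    hi=[x,y,up]; manip.movep(hi,quat(hi,deg)); manip.grip(0.8)
    manip.move_straight([x,y,z],rate=200); manip.grip(0,force)
    print("t",manip.get_time_s(),"width mm",manip.get_width()*85,"F",manip.get_grip_force(),"tcp",np.round(manip.get_position(),1))
def lift(up=170):
    x,y,_=manip.get_position(); manip.move_straight([x,y,up],rate=200); print("held",manip.get_width()*85,manip.get_grip_force())
def place(tray,dx,z=13,up=170):
    x,y,a=TR[tray]; r=np.radians(a); x+=dx*np.cos(r); y+=dx*np.sin(r)
    hi=[x,y,up]; manip.movep(hi,quat(hi,a+90))
    manip.move_straight([x,y,z+25],rate=200); manip.move_straight([x,y,z+3.8],rate=40)
    print("tcp",np.round(manip.get_position(),1),"F",np.round(manip.get_wrist_force(),1))
    manip.grip(0.72); manip.move_straight([x,y,up],rate=200); print("t",manip.get_time_s())
def show(c,name,box=None):
    p,d=manip.snapshot(c)
    if box: l,t,w,h=box; p=cv2.resize(p[t:t+h,l:l+w],None,fx=3,fy=3,interpolation=cv2.INTER_CUBIC)
    cv2.imwrite(f"pics/{name}.png",p)
E
python3 - <<'E'
from h import *
pick(594.4,119.8,90); lift(); show("side","held1")
E
```

```text
t 4.9083 width mm 40.93649838746863 F 44.518957268446684 tcp [595.4 119.9  14.5]
held 41.333068230269795 44.33537862729281
```

View pics/held1.png

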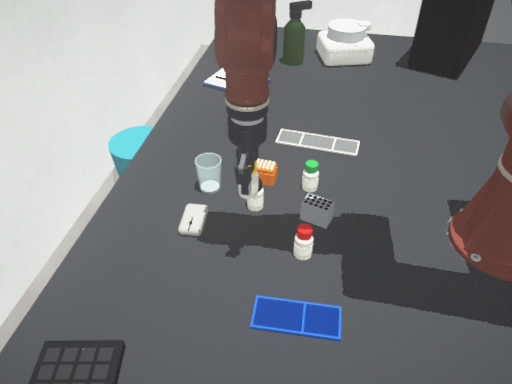

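The gripper holds something about 41 mm wide at pixel (248,185), and the yellow bottle's spot at (248,240) is empty, so the bottle was lifted. I'll place it now and check.

```bash
python3 - <<'E'
from h import *
place("blue",-50); show("side","p1",[200,230,180,130])
E
```

```text
tcp [408.4 305.8  17.4] F [-4.2 -2.3 14.4]
t 9.6583
```

View pics/p1.png

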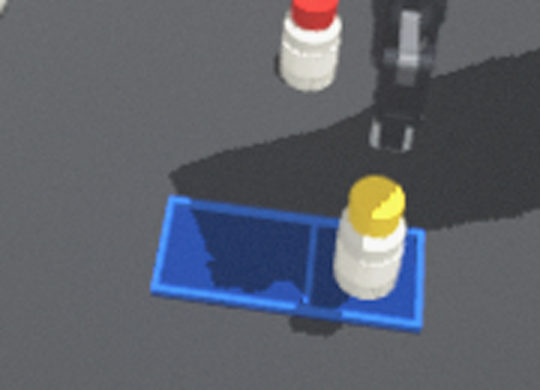

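The yellow bottle stands upright, roughly central in the square compartment (crop pixels (370,240)). Next is the block.

```bash
python3 - <<'E'
from h import *
pick(444.3,4.6,72,z=14,force=90); lift(); place("blue",36,z=14); show("side","p2",[200,230,180,130])
E
```

```text
t 12.3833 width mm 43.05830239536322 F 91.5455424785614 tcp [445.2   4.4  15.2]
held 42.81224203116025 91.44066452980042
tcp [494.3 308.1  18.2] F [-4.7 -2.1  9.4]
t 17.2083
```

View pics/p2.png

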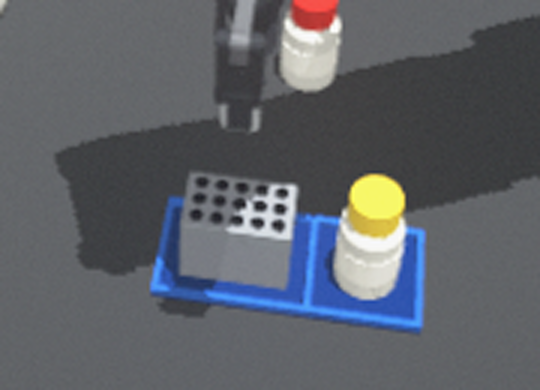

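The block lies flat and lengthwise in the oblong compartment (crop pixels (240,230)), clear of the rims. Next comes the white kit, tip box first.

```bash
python3 - <<'E'
from h import *
pick(603.5,-126,85.2,z=14,force=60); lift(); place("white",0,z=14)
show("side","p3",[220,90,180,130])
pick(474,-117,90); lift(); place("white",86)
E
```

```text
t 20.4167 width mm 43.50380447625943 F 61.4359974861145 tcp [ 604.6 -126.4   15.5]
held 43.431338533296305 60.82172870635986
tcp [ 469.  -334.4   18.5] F [-4.5  3.3 14.4]
t 25.0417
t 27.5083 width mm 41.111120799552864 F 42.19481471227482 tcp [ 474.8 -117.3   14.2]
held 40.934695729565505 42.45393977500498
tcp [ 554.7 -341.7   17.2] F [-3.1  1.8  9. ]
t 32.125
```

View pics/p3.png

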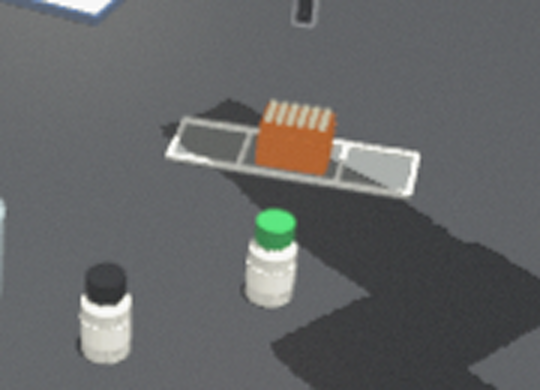

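The tip box sits upright in the middle compartment (crop pixels (296,140)). Now the red bottle, then a check from both cameras with the arm out of the way.

```bash
python3 - <<'E'
from h import *
pick(466,128.5,90); lift(); place("white",-86)
hi=[300,0,300]; manip.movep(hi,quat(hi,90)); manip.hold(0.5)
show("side","end_white",[220,90,180,130]); show("top","end_top")
p,d=manip.snapshot("top"); A=np.ones(p.shape[:2],bool)
def loc(x,y,t):
    X,Y,a=TR[t]; r=np.radians(a); dx,dy=x-X,y-Y
    return np.round([dx*np.cos(r)+dy*np.sin(r),-dx*np.sin(r)+dy*np.cos(r)],1)
for n,t in(("red","white"),("green","white"),("yellow","blue")):
    L=onplane("top",cap("top",p,n,A),85); L=L[(abs(L[:,0]-465)<130)&(abs(abs(L[:,1])-320)<60)]
    print(n,len(L),loc(*L.mean(0)[:2],t))
uv=np.argwhere(d>0)[:,::-1]; P=bydepth("top",uv,d)
for n,t,(x,y) in(("box","white",(469,-334)),("block","blue",(494,308))):
    k=P[(abs(P[:,2]-58)<6)&(abs(P[:,0]-x)<50)&(abs(P[:,1]-y)<40)]; r=rect(k); print(n,r,loc(*r[0],t),np.median(k[:,2]))
for n in("black_bottle_mid","beaker_mid","mouse_mid"):
    r=manip.cut_out("top",n); print(n,[(round(q["score"],2),np.round(q["rect"])) for q in r[:2]])
E
```

```text
t 35.4083 width mm 40.87168196545196 F 41.61381404148415 tcp [467.  128.6  14.2]
held 41.19216864060932 42.30364912538789
tcp [ 383.3 -327.    17.2] F [-3.3  3.3 12. ]
t 40.775
red 144 [-87.5   2.6]
green 116 [82.8  2.6]
yellow 140 [-51.1  -1.7]
box (array([ 468.3, -332.6]), array([68.2, 41.2]), -7.2) [-1.2  1.8] 55.174293143710884
block (array([493.2, 308.1]), array([72.1, 45.4]), 0.9) [34.6 -0.1] 57.555587137533394
black_bottle_mid [(0.78, array([254., 190.,  16.,  19.])), (0.4, array([131., 225.,  28.,  64.]))]
beaker_mid [(0.59, array([268., 138.,  26.,  27.]))]
mouse_mid [(0.97, array([210., 143.,  33.,  24.]))]
```

View pics/end_white.png

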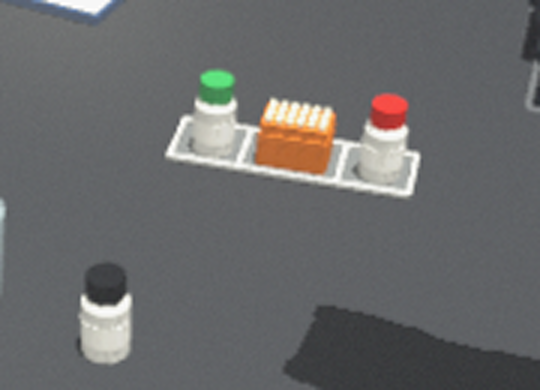

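View pics/end_top.png

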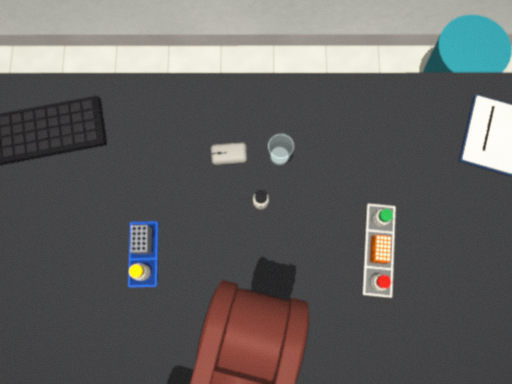

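All five pieces stand in their compartments within about 4 mm of centre. The black-capped bottle at (261,199), the beaker at (281,150) and the mouse at (228,153) haven't moved, so I'm handing the job in.

```bash
python3 -c "
from bench import manip
print(manip.finish_job(),manip.get_time_s())"
```

```text
the job is handed in; nothing more can be done
the job is handed in; nothing more can be done
```

Both kits are made up and the job is handed in after about 43 s of the 134 s limit; the last images show all five pieces upright within about 4 mm of their compartment centres and the black-capped bottle, beaker and mouse unmoved, but the hand-in returned no verdict.

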